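# Put the calliper away in its case

## Task

Put the calliper away: lift the lid of the aluminium case by its bar handle until it stands open by itself on its stop, then lay the calliper flat, face up, on the case floor without dropping it. When the calliper is in and let go, close the lid fully. Leave the other things on the bench where they are.

Things in the scene. Friction and masses are not known exactly. Their poses are not given: they have to be found in the camera images.
- case: plain aluminium instrument case with dark corner guards, fixed to the bench, outside 150 (x) x 260 (y) x 62 mm high without the lid; walls 6 mm, inside 138 x 248 mm, inner floor 10 mm above the bench. Origin: centre of its underside; x points from its opening side (towards the robot's right) to the hinge wall (left), y along it, z up
- case_floor (a point): centre of the case's inner floor (10 mm above the case's origin)
- case_lid (a joint): hinge of the lid, rad: 0 shut, grows as it swings up and over to the robot's left, 1.83 (105 degrees) on its stop, where it stays by its own weight; below about 1.5 it falls shut, slowed by a damper. The lid is a 150 x 260 x 8 mm plate of 0.3 kg on top of the walls
- lid_hinge (a point): middle of the hinge line, at the lower hinge-side edge of the lid: case x = +75 mm, 62.5 mm above the bench; the line runs along the case's y
- lid_bar (a point): middle of the black round bar handle on the lid's outer face: 12 mm thick, 110 mm long between two posts, parallel to the hinge line (case y); its axis is 40 mm off the lid's outer face, 10 mm in from the free edge, 140 mm from the hinge along the lid. Shut, it is 110.5 mm above the bench; on the stop it is on the lid's far (left) side, 185 mm above the bench
- calliper: digital calliper lying face up, 68 x 190 x 14 mm, black display head, loose, 0.15 kg. Origin: centre of its underside; y along the beam towards the jaws, z up. Head: block x -3 to +27, y +19 to +77, 7 to 13 mm high (its -x side down to 1 mm); bare beam x +4 to +20, y -95 to +95, 3 to 7 mm high; jaws at y 68 to 97 stick out to x = -34 and +35 mm
- tape_roll: roll of orange tape lying flat, 68 mm across, 12 mm high, loose; origin at the centre of its underside; leave alone
- side_cutters: red-handled side cutters lying flat, 40 x 125 x 12 mm, loose; origin at the centre of the underside; leave alone
- black_lid_jar: clear jar with a black lid, 57 mm across, 93 mm high, standing loose; origin at the centre of its underside; leave alone

How it is judged (in metres and radians):
On the way, in this order (a step that is already met when the one before it is completed fails the run):
1. the lid is open on its stop (above 1.75 rad) (value of joint case_lid above 1.75 rad), for 0.3 s.
2. the calliper lies let go on the case floor with the lid still open on its stop (value of joint case_lid above 1.75 rad and x of calliper in the frame of case_floor between -0.075 and 0.075 m and y of calliper in the frame of case_floor between -0.12 and 0.12 m and height (world z) of calliper below 0.025 m and angle between calliper's own z axis and vertical below 0.15 rad and contact force between each of the arm, the fingers and calliper below 0.3 N), for 0.3 s.
At the end, for the whole second after the job is handed in: The lid is shut (hinge below 0.03 rad) and the calliper lies still inside the case, flat on its floor and face up (origin within 75 mm in the case's x and 120 mm in its y of the floor's centre, below 25 mm above the bench, tilted less than 0.15 rad) (value of joint case_lid below 0.03 rad and x of calliper in the frame of case_floor between -0.075 and 0.075 m and y of calliper in the frame of case_floor between -0.12 and 0.12 m and height (world z) of calliper below 0.025 m and angle between calliper's own z axis and vertical below 0.15 rad and linear speed of calliper below 0.02 m/s); the robot touches nothing.
It fails at once if the calliper is dropped (falls unheld faster than 0.9 m/s, a drop of some 40 mm) (linear speed of calliper above 0.9 m/s and contact force between the fingers and calliper below 0.1 N).
It fails at once if the tape, the cutters or the jar is moved by more than 30 mm (distance of any of tape_roll, side_cutters, black_lid_jar from where it was at the start of the episode above 0.03 m).
It also fails if it takes over 64 s, if anything falls off the work surface, if the arm or the gripper's body presses on something with over 40 N, if the wrist force passes 120 N, or if a joint passes its speed limit or range.

## Robot

A 6-joint arm with a two-finger parallel gripper is mounted at the origin on a cart in front of the work surface, level with it; the furniture and walls round the work are solid. World frame = base frame: x ahead of the robot, y to its left, z up, the work surface at z = 0. Lengths are in mm, angles in rad, forces in N, time in s.
With the tool pointing down it reaches from about 275 to 750 mm from the base axis. Payload 10.2 kg.
Tool frame: the origin (TCP) lies at the very end of the fingers, on their centre line; the grasp point (between the pads) lies 19 mm behind it (ctrl.hold_point_z is the distance from the TCP to the grasp point, in mm); z points along the fingers, y is the direction in which the jaws open and shut (so a half turn about z gives the same grasp; the last joint's range is limited). The gripper opens to 85 mm and grips with 20 to 120 N. Pads are 22 mm wide; open, the fingers measure 114 mm over their backs; the gripper's body (76 mm by 85 mm) begins 54 mm behind the grasp point. The pads swing forward as they close: fully open they stand 13 mm farther back than shut.
Start: joints at [-1.388, 0.313, 1.498, -0, 1.331, -0.223], TCP at [207.234, -482.375, 231.294] pointing down, gripper open.
Joint ranges: [-2.94, 2.94], [-0.97, 2.17], [0.19, 2.56], [-1.23, 4.37], [0.02, 3.11], [-2.88, 2.88]. Speed limits (rad/s): [2.39, 2.39, 3.01, 3.14, 3.14, 3.14].

## Interface

Orientations are given as a unit quaternion [w, x, y, z].
In Python, from rig import readout, cams, workorder, spotter, ctrl gives the robot as it stands.
- The arm moves only by the tool step_arm, never from a script. Its argument "plan" is text: rows parted by semicolons, each of 5 numbers parted by spaces: the shift along the tool's x, y, z in cm, then the turn about the tool's z in degrees, then the opening in per cent of the stroke, from 0 (shut) to 100 (fully open). In form: x y z twist gripper; .... A call has 1 to 10 rows; each row is the pose to reach, as a shift and turn from the pose commanded when the call began, along the tool's axes at that moment; what a row does not reach only later rows make up. A row lasts 1/10 s, in which the tool goes at most 50 mm and 8.59 degrees, less where a joint would pass 70% of its speed; a pose out of reach is approached as far as the arm can. A call with a gripper value outside its range is refused whole. The fingers move at their own pace and stop on an object; "grip_force" is the grip in N (left out, the last holds). Time passes only in rows, so rows that repeat a pose let the fingers close. It gives the time, the measured TCP pose, the force and the opening at its end, in the units of the state.
- readout.sense(): the state, without advancing time (a new reading comes with each control period).
- cams.capture(name): name is "scene" or "top"; returns (picture, depth): 384x512x3 uint8, red, green, blue; 384x512 float32, mm along the optical axis (not along the pixel's ray), 0 where there is no reading.
- cams.camera_info(name): a dict with "vfov" (degrees; the focal length in pixels is half the picture's height over the tangent of half this angle, whatever the lens; pixels are square), "cx", "cy" (the principal point, pixels), "rvec" (rotation vector, rad) and "tvec" (3), from world to camera coordinates, as OpenCV has them. Camera axes: x right, y down, z forward; pixel columns grow to the right and rows downward; lengths in mm; the calibration is good to about 2 mm. A picture is of the moment at which its call begins. camera_info takes no time and is no camera call.
- workorder.finish_job(): hands the job in, once; it reports no verdict.
Trained networks look in the newest picture that a camera, given by its name, has taken for a name from the list of things; names that differ only in an ending like _2 or _b are one class to them, and where a whole thing is asked for, a point or a joint stands for the part that bears it (a point fixed in the world has none). Each returns a list of dicts, best first, with "conf" (0 to 1); they miss things now and then, are a little off and sometimes report something else, mostly with a low value. They report only what shows in the picture. A call takes as long as a camera call.
- spotter.regions_of(camera, target): "pixels" (384x512 bool, what is visible of it) and "extent" ([centre column, centre row, width, height] in pixels, round what is visible of it).
The state is a dict: "time_s": time; "joints": joint angles; "dq": joint speeds; "tau": joint torques, N m; "eef_pos": TCP position; "ee_rot": TCP orientation; "force": force on the tool from outside, world axes, zero at the start; "wrist_torque": the same for the moment, N m; "grip_width": opening from 0.0 (shut) to 1.0 (fully open).
Only numpy, scipy, OpenCV 4.12 (cv2) and the standard library are available. Lean on these libraries where they do the work, as an engineer would, in place of code of your own. Each camera call takes 0.05 s, during which the arm holds its last target. There are 200 camera calls.

## Working session

There is one attempt and no reset: what is moved stays moved. The work goes in short steps, Python scripts to look and compute and a tool call to move; the robot and the scene stay as the last step left them, time stands still between calls to the robot, and variables do not carry over. Pictures are saved under pics/ and viewed, about 8 in all and at most 12, crops included, and the job is handed in when it is done.

Besides the shell and the picture viewer there is one more tool, called after ">>>" in YAML: its name, and indented under it one key for each argument. step_arm: Moves the arm, as the interface text tells. Its arguments: {"type":"object","properties":{"plan":{"type":"string"},"grip_force":{"type":"number"}},"required":["plan"]}

```bash
mkdir -p pics
cat > h.py <<'E'
import numpy as np, cv2
from rig import readout, cams, workorder, spotter, ctrl
from scipy.spatial.transform import Rotation as R
def cam(n):
    i=cams.camera_info(n); f=192/np.tan(np.radians(i["vfov"])/2)
    return f,i["cx"],i["cy"],R.from_rotvec(np.ravel(i["rvec"])).as_matrix(),np.ravel(i["tvec"])
def cloud(n,d):
    f,cx,cy,M,t=cam(n); v,u=np.mgrid[:384,:512]
    P=np.dstack([(u-cx)/f*d,(v-cy)/f*d,d]); W=(P-t)@M; W[d<=0]=np.nan; return W
def snap(n,fn):
    p,d=cams.capture(n); cv2.imwrite("pics/"+fn,p[:,:,::-1]); return p,cloud(n,d)
E
python3 - <<'E'
from h import *
s=readout.sense(); print(s); print(ctrl.hold_point_z)
for c in("scene","top"):
    p,W=snap(c,c+"0.png"); np.save(c+".npy",W)
    f,cx,cy,M,t=cam(c); print(c,"campos",-M.T@t,"axis",M[2],"img x",M[0])
    for n in("calliper","case","lid_bar","tape_roll","side_cutters","black_lid_jar"):
        for r in spotter.regions_of(c,n)[:1]:
            m=r["pixels"]; Q=W[m]; Q=Q[~np.isnan(Q[:,0])]
            print(n,round(r["conf"],2),np.round(r["extent"]),np.round(np.median(Q,0)),np.round(np.percentile(Q,[2,98],axis=0)).tolist() if len(Q) else None)
a=cv2.imread("pics/scene0.png");b=cv2.imread("pics/top0.png")
cv2.imwrite("pics/both.png",cv2.resize(np.vstack([a,b]),None,fx=.78,fy=.78))
E
```

```text
{'time_s': 0.0, 'joints': array([-1.38838261e+00,  3.13450822e-01,  1.49846459e+00,  2.97111242e-05,
        1.33100018e+00, -2.23382663e-01]), 'dq': array([ 0.0003147 ,  0.00157531, -0.00274271,  0.00015932,  0.00025391,
       -0.00112494]), 'tau': array([ 1.03205981e-03, -4.12263787e+01, -2.59748447e+01, -1.58124249e-05,
        4.16958559e-03, -8.05302022e-06]), 'eef_pos': array([ 207.19874417, -482.09406982,  230.72430534]), 'ee_rot': array([-6.61035678e-04,  9.79487180e-01,  2.01505400e-01,  2.79740450e-05]), 'force': array([ 0.26581087,  0.55611376, -0.04396446]), 'wrist_torque': array([0.01259304, 0.02695309, 0.04199456]), 'grip_width': 1.0005319965793278}
18.700000000000003
scene campos [-128.45955005  656.20421319  987.74027249] axis [ 0.53759326 -0.45163999 -0.71204972] img x [-0.65782775 -0.75292647 -0.01908864]
calliper 0.64 [336. 168.  16.  12.] [ 526. -308.   10.] [[491.0, -336.0, 3.0], [551.0, -288.0, 18.0]]
case 0.58 [267. 217.  75.  74.] [476. 100.  71.] [[368.0, 4.0, 4.0], [626.0, 177.0, 114.0]]
lid_bar 0.83 [272. 212.  75.  64.] [490.  83.  71.] [[375.0, -0.0, 66.
[... 273 characters left out ...]
2.46650679] axis [ 0.13294999  0.00218231 -0.99112035] img x [ 0.00720429 -0.99997329 -0.00123541]
calliper 0.6 [364. 230.  22.  58.] [ 490. -296.    7.] [[374.0, -334.0, -3.0], [555.0, -265.0, 18.0]]
case 0.72 [256. 216.  56.  81.] [501.  87.  70.] [[379.0, 6.0, 62.0], [628.0, 168.0, 114.0]]
lid_bar 0.74 [255. 218.  62.  80.] [500.  86.  70.] [[378.0, 3.0, 61.0], [628.0, 168.0, 114.0]]
tape_roll 0.58 [334. 174.  21.  21.] [ 653. -188.   11.] [[625.0, -219.0, 1.0], [686.0, -156.0, 19.0]]
side_cutters 0.75 [336. 176.  21.  20.] [ 657. -188.   11.] [[626.0, -220.0, 1.0], [688.0, -156.0, 19.0]]
black_lid_jar 0.55 [142. 186.  19.  22.] [603. 462.  90.] [[580.0, 443.0, 7.0], [631.0, 494.0, 99.0]]
```

View pics/both.png

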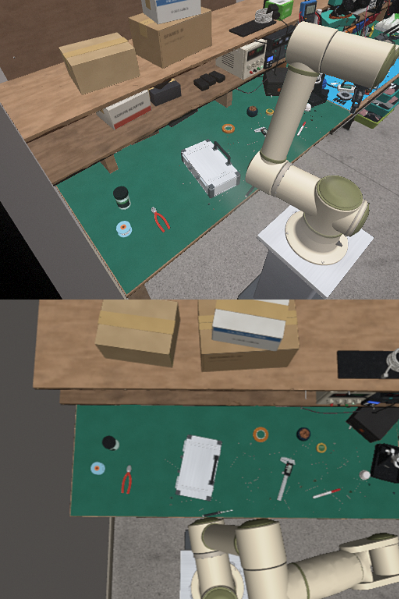

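Run:
```python
from h import *
W=np.load("top.npy"); x,y,z=np.moveaxis(W,2,0)
m=(x>340)&(x<680)&(y>-40)&(y<220)
q=W[m&(z>64)&(z<80)][:,:2].astype(np.float32); print("lid",cv2.minAreaRect(q), np.median(W[m&(z>64)&(z<80)][:,2]))
S=np.load("scene.npy")
for n,A in(("top",W),("scene",S)):
    a,b,c=np.moveaxis(A,2,0); k=(a>340)&(a<680)&(b>-40)&(b<220)&(c>100)&(c<125)
    B=A[k]; print(n,"bar",len(B),B.mean(0) if len(B) else 0, cv2.minAreaRect(B[:,:2].astype(np.float32)), np.percentile(B[:,2],[50,95]))
print("table z",np.nanmedian(z[(x>350)&(x<550)&(y>-200)&(y<-60)]))
k=(x>350)&(x<600)&(y>-370)&(y<-230)&(z>4.5)&(z<40)
B=W[k];print("cal",len(B),cv2.minAreaRect(B[:,:2].astype(np.float32)))
for r in range(100,384,20): print(r,np.round(W[r,[150,255,364]]).tolist())
p=cv2.imread("pics/top0.png")
a=cv2.resize(p[170:270,215:295],None,fx=5,fy=5,interpolation=2);b=cv2.resize(p[180:280,320:400],None,fx=5,fy=5,interpolation=2)
cv2.imwrite("pics/crop.png",np.hstack([a,b]))
```

```text
lid ((504.9725341796875, 88.64654541015625), (158.71971130371094, 260.1687927246094), 79.12690734863281) 70.07480386539618
top bar 138 [491.30755158  22.13371739 114.14883805] ((491.7303466796875, 22.008760452270508), (11.775272369384766, 119.1897201538086), 79.43914031982422) [113.97960474 119.98094482]
scene bar 111 [487.18624413  21.77964109 114.123475  ] ((489.82745361328125, 19.460399627685547), (13.752952575683594, 120.55606079101562), 79.31568908691406) [114.82961251 118.65981731]
table z 0.22297425346729513
cal 608 ((476.3692932128906, -300.017578125), (245.0856475830078, 137.55262756347656), 0.41228410601615906)
100 [[788.0, 365.0, 391.0], [791.0, 81.0, 388.0], [790.0, -213.0, 395.0]]
120 [[800.0, 421.0, 161.0], [803.0, 84.0, 158.0], [806.0, -267.0, 155.0]]
140 [[775.0, 461.0, -5.0], [777.0, 86.0, -1.0], [780.0, -302.0, -3.0]]
160 [[703.0, 459.0, -8.0], [705.0, 86.0, -5.0], [705.0, -298.0, 6.0]]
180 [[629.0, 453.0, 6.0], [621.0, 84.0, 74.0], [635.0, -299.0, -3.0]]
200 [[559.0, 452.0, -3.0], [553.0, 83.0, 72.0], [564.0, -296.0, 3.0]]
220 [[489.0, 449.0, -1.0], [487.0, 83.0, 69.0], [493.0, -291.0, 17.0]]
240 [[420.0, 445.0, 2.0], [421.0, 82.0, 68.0], [425.0, -292.0, 8.0]]
260 [[352.0, 441.0, 10.0], [354.0, 82.0, -1.0], [357.0, -292.0, -0.0]]
280 [[233.0, 634.0, -800.0], [238.0, 93.0, -785.0], [289.0, -291.0, -2.0]]
300 [[132.0, 631.0, -805.0], [248.0, 78.0, 264.0], [139.0, -469.0, -812.0]]
320 [[32.0, 626.0, -802.0], [192.0, 77.0, 257.0], [249.0, -146.0, 638.0]]
340 [[-67.0, 623.0, -806.0], [135.0, 77.0, 243.0], [213.0, -143.0, 648.0]]
360 [[-165.0, 620.0, -808.0], [76.0, 77.0, 224.0], [178.0, -139.0, 662.0]]
380 [[-264.0, 619.0, -820.0], [-36.0, 79.0, 13.0], [143.0, -137.0, 668.0]]
```

View pics/crop.png

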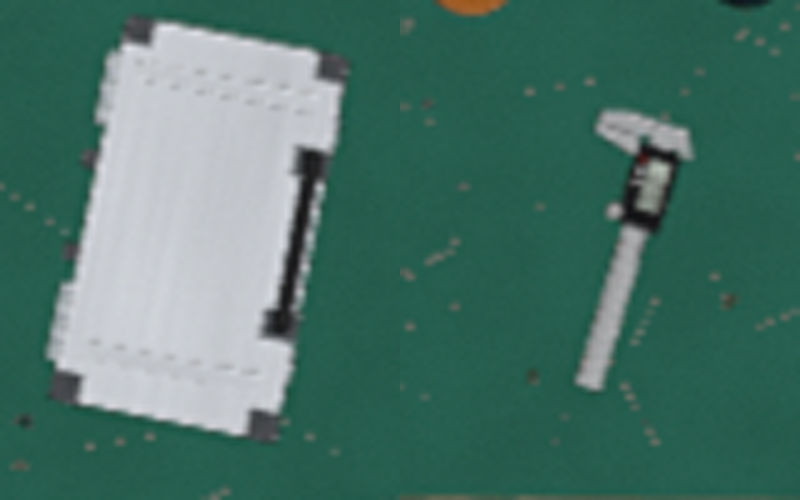

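The top view shows the case with its bar on the right. The calliper is at full-image px ~(364,220), jaws at the far end, with the long jaws pointing left, so it is face up. Next I'll fit its outline and start moving to the bar.

```bash
cat >> h.py <<'E'
def ray(n,uv,z):
    f,cx,cy,M,t=cam(n); c=-M.T@t; uv=np.atleast_2d(uv).astype(float)
    d=np.c_[(uv[:,0]-cx)/f,(uv[:,1]-cy)/f,np.ones(len(uv))]@M
    return (c+d*((z-c[2])/d[:,2])[:,None])[:,:2]
def inmodel(q): # calliper-frame points
    x,y=q.T
    return ((x>4)&(x<20)&(abs(y)<95))|((x>-3)&(x<27)&(y>19)&(y<77))|((x>-34)&(x<35)&(y>70)&(y<95))
def togo(tgt,yaw=None):
    "cm shift in tool axes from measured pose to world TCP tgt; yaw = wanted world angle of tool y (deg)"
    s=readout.sense(); q=s["ee_rot"]; M=R.from_quat([q[1],q[2],q[3],q[0]]).as_matrix()
    v=M.T@(np.array(tgt)-s["eef_pos"])/10; ya=np.degrees(np.arctan2(M[1,1],M[0,1]))
    return np.round(v,2), None if yaw is None else round(-((yaw-ya+90)%180-90),1), np.round(s["eef_pos"],1), round(s["time_s"],1)
E
python3 - <<'E'
from h import *
from scipy.optimize import minimize
p=cv2.imread("pics/top0.png"); hsv=cv2.cvtColor(p,cv2.COLOR_BGR2HSV)
h,s,v=cv2.split(hsv); g=((h>70)&(h<95)&(s>90))
k=~g; k[:, :352]=0; k[:,385:]=0; k[:198]=0; k[260:]=0
n,l,st,c=cv2.connectedComponentsWithStats(k.astype(np.uint8)); i=1+np.argmax(st[1:,4]); k=l==i; print(st[i])
kk=cv2.resize(k[190:270,345:390].astype(np.float32),None,fx=4,fy=4,interpolation=1)>.5
vv,uu=np.mgrid[:320,:180]; P=ray("top",np.c_[(uu.ravel()+.5)/4-.5+345,(vv.ravel()+.5)/4-.5+190],7); kk=kk.ravel()
def cost(a):
    c,sn=np.cos(a[2]/50),np.sin(a[2]/50); d=P-a[:2]; return np.mean(inmodel(np.c_[d@[c,sn],d@[-sn,c]])!=kk)
best=min((minimize(cost,[x,-290,np.radians(-106)*50],method="Nelder-Mead",options=dict(initial_simplex=[[x,-290,-92],[x+10,-290,-92],[x,-280,-92],[x,-290,-86]])) for x in(460,470,480)),key=lambda r:r.fun)
a=best.x; print("calliper origin",a[:2],"x-axis deg",np.degrees(a[2]/50),best.fun,kk.mean())
E
```

```text
[355 202  24  56 477]
calliper origin [ 462.46914976 -284.56157117] x-axis deg -107.95958014134186 0.023993055555555556 0.1325
```

>>> step_arm:
  plan: "46 -35.1 5 34 50;46 -35.1 5 34 50;46 -35.1 5 34 50;46 -35.1 5 34 50;46 -35.1 5 34 50;46 -35.1 5 34 50;46 -35.1 5 34 50;46 -35.1 5 34 50;46 -35.1 5 34 50;46 -35.1 5 34 50"
  grip_force: 25

```text
time_s: 1.7
eef_pos: [447.8, -55.0, 189.2]
ee_rot: [0.0, 0.996, -0.094, 0.0]
force: [0.2, -1.1, -0.4]
grip_width: 0.502
```

Run:
```python
from h import *
print(togo([491.5,22,125],79.2)); print(togo([491.5,22,91.5],79.2))
```

```text
(array([ 2.85, -8.39,  6.42]), np.float64(0.1), array([447.8, -55. , 189.2]), 1.7)
(array([ 2.85, -8.39,  9.77]), np.float64(0.1), array([447.8, -55. , 189.2]), 1.7)
```

>>> step_arm:
  plan: "1.4 -4.2 3 0 50;2.85 -8.4 5 0 50;2.85 -8.4 6 0 50;2.85 -8.4 6 0 50;2.85 -8.4 6 0 50"

```text
time_s: 2.2
eef_pos: [490.7, 19.3, 129.6]
ee_rot: [0.0, 0.996, -0.094, 0.0]
force: [-0.1, 0.5, 0.6]
grip_width: 0.498
```

Run:
```python
from h import *
p,W=snap("scene","s1.png"); np.save("s1.npy",W)
cv2.imwrite("pics/s1c.png",cv2.resize(cv2.imread("pics/s1.png")[160:270,210:340],None,fx=5,fy=5,interpolation=2))
print(togo([491.5,22,91.5],79.2))
```

```text
(array([ 0.  , -0.3 ,  3.85]), np.float64(-0.0), array([490.9,  19.1, 130. ]), 2.2)
```

View pics/s1c.png

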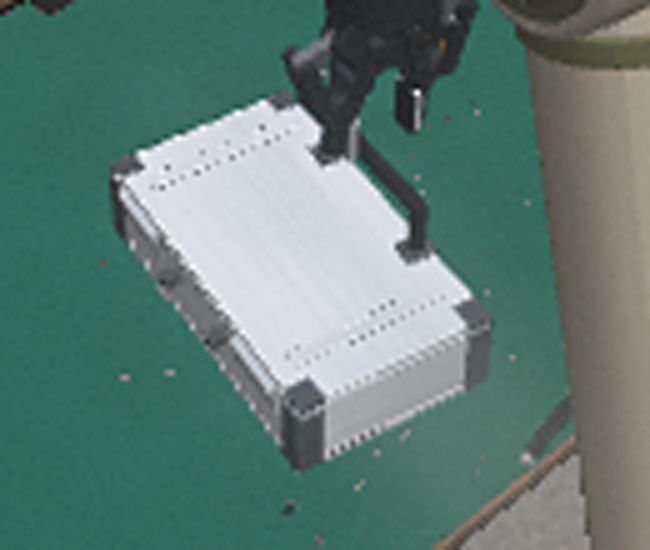

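Fingers straddle the bar, one on each side (crop ~(335,150) and ~(410,110)), so I'll go down and close.

>>> step_arm:
  plan: "0 -0.25 2 0 50;0 -0.25 3.8 0 50;0 -0.25 3.8 0 50;0 -0.25 3.8 0 10;0 -0.25 3.8 0 5;0 -0.25 3.8 0 0;0 -0.25 3.8 0 0;0 -0.25 3.8 0 0;0 -0.25 3.8 0 0"
  grip_force: 25

```text
time_s: 3.15
eef_pos: [491.4, 19.6, 92.6]
ee_rot: [0.003, 0.996, -0.093, 0.001]
force: [-7.0, -19.4, 5.1]
grip_width: 0.13
```

Run:
```python
from h import *
s=readout.sense(); print(s["eef_pos"],s["force"],s["wrist_torque"],s["grip_width"])
# arc rows: tool frame: y is -case x, z down
r,a0=148,np.radians(161.08)
for d in range(0,109,6):
    a=a0-np.radians(d); print(d, round(-(r*np.cos(a)-r*np.cos(a0))/10,2), round(-(r*np.sin(a)-r*np.sin(a0))/10,2))
```

```text
[491.43496871  19.62035237  92.60173837] [ -7.04156278 -19.38135444   5.10141885] [-2.97156477  0.96511767  0.02025991] 0.12954199817657044
0 -0.0 -0.0
6 -0.58 -1.44
12 -1.3 -2.81
18 -2.17 -4.09
24 -3.16 -5.28
30 -4.28 -6.36
36 -5.49 -7.31
42 -6.81 -8.14
48 -8.2 -8.82
54 -9.65 -9.35
60 -11.16 -9.73
66 -12.69 -9.94
72 -14.24 -10.0
78 -15.78 -9.89
84 -17.31 -9.63
90 -18.8 -9.2
96 -20.24 -8.62
102 -21.61 -7.9
108 -22.89 -7.03
```

>>> step_arm:
  plan: "0 0.2 -0.3 0 0;0 -0.1 -0.9 0 0;0 -0.38 -1.44 0 0;0 -1.1 -2.8 0 0;0 -1.97 -4.1 0 0;0 -2.96 -5.3 0 0;0 -4.08 -6.35 0 0;0 -5.3 -7.3 0 0;0 -6.6 -8.15 0 0;0 -8 -8.8 0 0"

```text
time_s: 4.15
eef_pos: [506.7, 100.3, 181.9]
ee_rot: [0.001, 0.996, -0.094, 0.002]
force: [-1.4, -4.0, 3.8]
grip_width: 0.133
```

Run:
```python
from h import *
s=readout.sense(); print(s["eef_pos"],s["force"],s["wrist_torque"],s["grip_width"])
print(togo([491.4,19.6,92.6],79.2))
```

```text
[506.68062591 100.31518089 181.94872348] [-1.42828759 -4.04688989  3.81592894] [-0.83918356  0.22238659  0.12077847] 0.13271130686092653
(array([-0.02,  8.19,  8.96]), np.float64(0.0), array([506.7, 100.3, 181.9]), 4.2)
```

>>> step_arm:
  plan: "0 -1.45 -0.55 0 0;0 -2.95 -0.9 0 0;0 -4.5 -1.13 0 0;0 -6 -1.2 0 0;0 -7.6 -1.1 0 0;0 -9.1 -0.8 0 0;0 -10.6 -0.4 0 0;0 -12 0.2 0 0;0 -13.4 0.9 0 0;0 -14.05 1.3 0 0"

```text
time_s: 5.15
eef_pos: [532.1, 238.5, 166.3]
ee_rot: [0.003, 0.996, -0.093, -0.001]
force: [-18.6, -37.9, 39.3]
grip_width: 0.126
```

Run:
```python
from h import *
s=readout.sense(); print(s["eef_pos"],s["force"],s["wrist_torque"],s["grip_width"])
print(togo([491.4,19.6,92.6],79.2))
```

```text
[532.14800735 238.4720715  166.29336787] [-18.57744116 -37.94084586  39.33980206] [-6.03511992  2.93358699 -0.01732589] 0.12564727966326528
(array([ 0.06, 22.22,  7.5 ]), np.float64(0.1), array([532.1, 238.5, 166.3]), 5.2)
```

>>> step_arm:
  plan: "0 0.2 -0.2 0 0;0 0.3 -0.3 0 27;0 0.3 -0.3 0 27;0 0.3 -0.3 0 27;0 0.3 -0.3 0 27;0 0.3 -2 0 27;0 0.3 -4 0 27;0 0.3 -7 0 27;0 0.3 -10 0 27;0 0.3 -10 0 27"

```text
time_s: 6.15
eef_pos: [532.9, 236.8, 270.2]
ee_rot: [-0.001, 0.996, -0.094, 0.003]
force: [0.2, 0.3, 0.1]
grip_width: 0.27
```

Run:
```python
from h import *
p,W=snap("scene","s2.png"); snap("top","t2.png")
x,y,z=np.moveaxis(W,2,0)
cv2.imwrite("pics/s2c.png",np.vstack([cv2.resize(cv2.imread("pics/s2.png")[140:270,180:350],(520,400)),cv2.resize(cv2.imread("pics/t2.png")[170:270,190:400],(420,200))[:, :].copy() if 0 else cv2.resize(cv2.imread("pics/t2.png")[170:250,190:398],(520,200))]))
s=readout.sense(); print(s["force"],s["grip_width"])
# grasp: calliper (y=46, x=12) 
o=np.array([462.5,-284.6]); a=np.radians(-108.0); ex=np.array([np.cos(a),np.sin(a)]); ey=np.array([-ex[1],ex[0]])
g=o+12*ex+46*ey; print("grasp",g); print(togo([*g,150],-108)); print(s["joints"])
```

```text
[-0.27346776 -0.30060818 -0.0831154 ] 0.26550316425453396
grasp [ 502.54039582 -310.22745994]
(array([ 7.33, 54.25, 11.58]), np.float64(7.3), array([531.7, 236.4, 265.9]), 6.2)
[2.17117685e-01 4.19924740e-01 1.25682911e+00 1.79115204e-04
 1.46464991e+00 1.97543078e+00]
```

View pics/s2c.png

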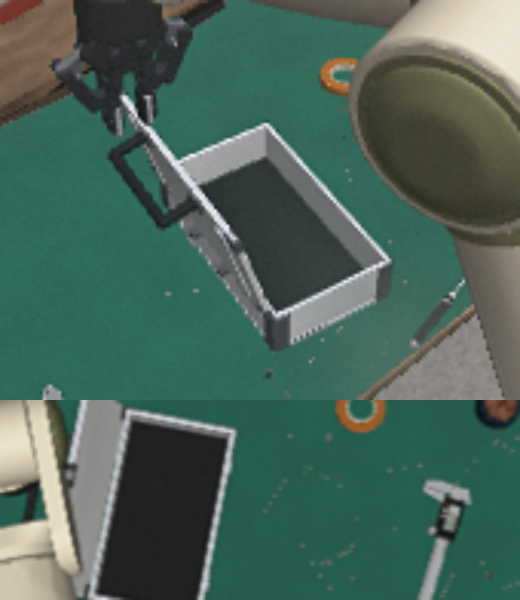

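The lid stands open by itself, the interior is empty, and the calliper hasn't moved. Next I move to a point above its head, staying high.

>>> step_arm:
  plan: "7.3 54 5 7 50;7.3 54 5 7 50;7.3 54 5 7 50;7.3 54 5 7 50;7.3 54 5 7 50;7.3 54 5 7 50;7.3 54 5 7 50;7.3 54 5 7 50;7.3 54 5 7 50;7.3 54 5 7 50"

```text
time_s: 7.25
eef_pos: [504.4, -262.5, 218.8]
ee_rot: [-0.001, 0.988, -0.154, -0.001]
force: [1.2, 0.9, -0.2]
grip_width: 0.499
```

Run:
```python
from h import *
p=cv2.imread("pics/t2.png"); hsv=cv2.cvtColor(p,cv2.COLOR_BGR2HSV)
k=(hsv[:,:,2]<70); k[:,:357]=0;k[:,382:]=0;k[:203]=0;k[230:]=0
n,l,st,c=cv2.connectedComponentsWithStats(k.astype(np.uint8)); i=1+np.argmax(st[1:,4])
v,u=np.where(l==i); P=ray("top",np.c_[u,v],13).astype(np.float32); print("head rect",cv2.minAreaRect(P))
print(togo([502.5,-310.2,60],-108))
```

```text
head rect ((503.83209228515625, -310.03802490234375), (31.339336395263672, 57.69293212890625), 70.4494857788086)
(array([ 1.31,  4.62, 15.87]), np.float64(0.2), array([ 504.4, -262.5,  218.8]), 7.2)
```

>>> step_arm:
  plan: "1.5 4.7 4 0.2 60;1.5 4.7 8 0.2 60;1.5 4.7 13 0.2 60;1.5 4.7 18 0.2 60;1.5 4.7 18.4 0.2 60;1.5 4.7 18.4 0.2 60;1.5 4.7 18.4 0.2 60"

```text
time_s: 7.95
eef_pos: [506.3, -311.0, 38.9]
ee_rot: [0.001, 0.988, -0.156, 0.002]
force: [0.1, -0.9, 0.5]
grip_width: 0.604
```

Run:
```python
from h import *
snap("scene","s3.png")
cv2.imwrite("pics/s3c.png",cv2.resize(cv2.imread("pics/s3.png")[130:210,290:390],None,fx=6,fy=6,interpolation=2))
print(togo([504.2,-310.5,3],-108))
```

```text
(array([-0.24,  0.01,  3.61]), np.float64(0.1), array([ 506.3, -311. ,   39.1]), 8.0)
```

View pics/s3c.png

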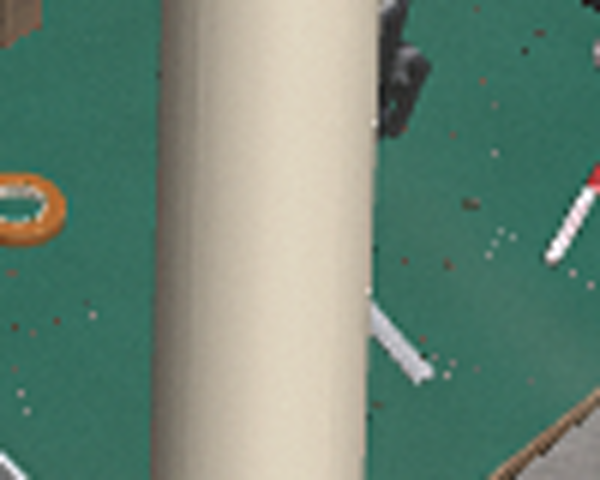

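The arm hides the head in this view, so I'll trust the two agreeing measurements, go down and close gently.

>>> step_arm:
  plan: "-0.2 0 2 0 60;-0.2 0 3 0 60;-0.2 0 3.6 0 60;-0.2 0 3.6 0 60;-0.2 0 3.6 0 30;-0.2 0 3.6 0 20;-0.2 0 3.6 0 10;-0.2 0 3.6 0 10;-0.2 0 3.6 0 10;-0.2 0 3.6 0 10"
  grip_force: 40

```text
time_s: 9.0
eef_pos: [503.8, -310.0, 1.4]
ee_rot: [0.0, 0.988, -0.156, 0.001]
force: [-0.1, 1.0, 5.6]
grip_width: 0.34
```

Run:
```python
from h import *
s=readout.sense(); print(s["eef_pos"],s["force"],s["wrist_torque"],s["grip_width"])
```

```text
[ 503.78416471 -309.99199679    1.41210912] [-0.07906958  1.02803102  5.55499293] [0.11152647 0.04782395 0.09632671] 0.33954624086413016
```

>>> step_arm:
  plan: "0 0 -0.5 0 10;0 0 -1.5 0 10;0 0 -3 0 10;0 0 -5 0 10;0 0 -8 0 10;0 0 -11 0 10;0 0 -14 0 10;0 0 -14 0 10;0 0 -14 0 10"

```text
time_s: 9.9
eef_pos: [503.3, -309.6, 141.2]
ee_rot: [0.0, 0.988, -0.156, 0.0]
force: [-0.3, -0.4, -2.3]
grip_width: 0.337
```

Run:
```python
from h import *
s=readout.sense(); print(s["eef_pos"],s["force"],s["wrist_torque"],s["grip_width"])
c=np.array([504,85.3]); cx=np.array([.187,.982]); fw=np.array([.982,-.187])
# calliper centre y offset: origin at case centre -> grasp 47 mm further along, x +8
ex=-cx; g=c+12*ex+48*fw
print("place",g); print(togo([*g,135],-100.8))
snap("top","t4.png");snap("scene","s4.png")
cv2.imwrite("pics/t4c.png",np.hstack([cv2.resize(cv2.imread("pics/t4.png")[170:270,190:400],None,fx=2,fy=2),cv2.resize(cv2.imread("pics/s4.png")[110:210,290:390],None,fx=2,fy=2)]))
```

```text
[ 503.30598689 -309.56506189  141.16297953] [-0.25279956 -0.36427278 -2.27617096] [-0.03551322 -0.01830404 -0.01221109] 0.33662707169858647
place [548.892  64.54 ]
(array([ -7.19, -37.  ,   0.59]), np.float64(-7.1), array([ 503.3, -309.6,  141.2]), 9.9)
```

View pics/t4c.png

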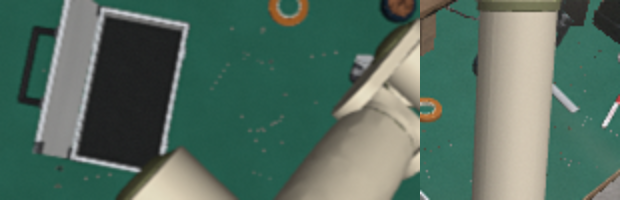

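>>> step_arm:
  plan: "-0.4 -2 0 -0.5 10;-1.2 -6 0 -2 10;-2 -10 0 -3 10;-2.8 -14 0 -4 10;-3.5 -18 0 -5 10;-4.3 -22 0 -6 10;-5 -26 0 -7 10;-5.8 -30 0 -7 10;-6.6 -34 0 -7 10;-7.2 -36.5 0 -7 10"

```text
time_s: 11.0
eef_pos: [546.4, 63.2, 139.6]
ee_rot: [-0.0, 0.996, -0.094, -0.001]
force: [0.2, -0.8, -1.5]
grip_width: 0.334
```

Run:
```python
from h import *
s=readout.sense(); print(s["eef_pos"],s["force"],s["wrist_torque"],s["grip_width"])
print(togo([548.9,64.5,12],-100.8))
snap("top","t5.png");snap("scene","s5.png")
cv2.imwrite("pics/t5c.png",np.hstack([cv2.resize(cv2.imread("pics/t5.png")[160:270,190:320],None,fx=3,fy=3),cv2.resize(cv2.imread("pics/s5.png")[130:240,210:340],None,fx=3,fy=3)]))
```

```text
[546.40062471  63.23476193 139.59210801] [ 0.2461751  -0.75219616 -1.53275727] [-0.0135559   0.03696158  0.01558892] 0.3337851319064081
(array([ 0.25, -0.17, 12.76]), np.float64(-0.0), array([546.4,  63.2, 139.6]), 11.0)
```

View pics/t5c.png

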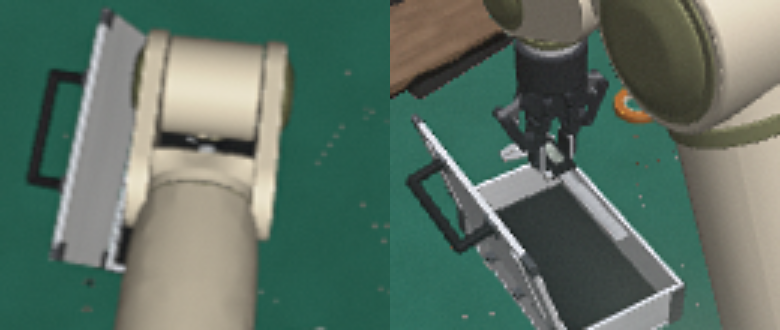

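The calliper hangs level, parallel to the case and above its floor. I'll lower it, biased 6–8 mm away from the lid.

>>> step_arm:
  plan: "0.25 0.5 2 0 10;0.25 0.5 5 0 10;0.25 0.5 8 0 10;0.25 0.5 10 0 10;0.25 0.5 11 0 10;0.25 0.5 12 0 10;0.25 0.5 12.3 0 10;0.25 0.5 12.3 0 10"

```text
time_s: 11.9
eef_pos: [549.0, 54.4, 17.7]
ee_rot: [0.0, 0.995, -0.095, 0.0]
force: [-0.0, -0.8, -1.6]
grip_width: 0.337
```

Run:
```python
from h import *
s=readout.sense(); print(s["eef_pos"],s["force"],s["wrist_torque"],s["grip_width"])
```

```text
[548.98002038  54.37149559  17.65580192] [-0.01082705 -0.75581017 -1.64855041] [ 0.00122598 -0.06560317  0.0279934 ] 0.3369035503246218
```

>>> step_arm:
  plan: "0 0 0.3 0 10;0 0 0.5 0 10;0 0 0.6 0 10;0 0 0.6 0 10"

```text
time_s: 12.3
eef_pos: [548.9, 54.4, 11.6]
ee_rot: [-0.0, 0.995, -0.095, 0.0]
force: [0.2, -0.6, -1.4]
grip_width: 0.334
```

Run:
```python
from h import *
s=readout.sense(); print(s["eef_pos"],s["force"],s["wrist_torque"],s["grip_width"])
```

```text
[548.92425857  54.43001277  11.57086599] [ 0.20926829 -0.58310844 -1.35294102] [-0.04923805  0.02385841  0.01620714] 0.33395159948370495
```

>>> step_arm:
  plan: "0 0 0.05 0 10;0 0 0.1 0 10;0 0 0.1 0 10;0 0 0.1 0 40;0 0 0.1 0 50;0 0 0.1 0 50;0 0 0.1 0 50;0 0 0.1 0 50;0 0 -0.5 0 50;0 0 -1.5 0 50"

```text
time_s: 13.3
eef_pos: [548.6, 54.7, 26.4]
ee_rot: [0.0, 0.995, -0.095, -0.0]
force: [-0.1, 0.5, 1.1]
grip_width: 0.502
```

>>> step_arm:
  plan: "0 0 -2 0 50;0 0 -5 0 50;0 0 -9 0 50;0 0 -14 0 50;0 0 -19 0 50;0 1 -22 0 50;0 4 -22 0 30;0 8 -22 0 0;0 8 -22 0 0"

```text
time_s: 14.2
eef_pos: [533.0, -27.8, 247.1]
ee_rot: [0.001, 0.995, -0.098, 0.0]
force: [0.1, 0.0, 0.3]
grip_width: 0.006
```

Run:
```python
from h import *
s=readout.sense(); print(s["eef_pos"],s["force"],s["grip_width"],s["joints"])
snap("top","t6.png");p,W=snap("scene","s6.png")
cv2.imwrite("pics/t6c.png",np.hstack([cv2.resize(cv2.imread("pics/t6.png")[160:270,190:320],None,fx=3,fy=3),cv2.resize(cv2.imread("pics/s6.png")[130:270,190:320],(390,420))[:330]]))
print(togo([545,300,250],-100.8))
```

```text
[533.00492748 -27.75004431 247.08123204] [0.09413378 0.00222512 0.25723662] 0.006423562552481913 [-2.71065403e-01  3.20798779e-01  1.44537677e+00 -1.27955611e-03
  1.37458936e+00  1.49534283e+00]
(array([ -5.1 , -32.09,  -0.31]), np.float64(-0.3), array([533.5, -24.8, 246.9]), 14.3)
```

View pics/t6c.png

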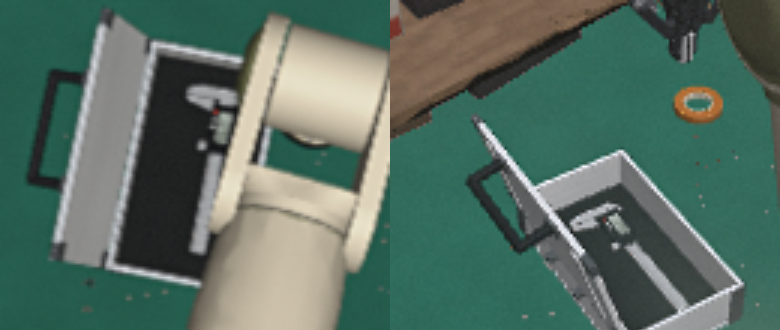

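The calliper lies flat and face up in the open case, jaws at crop ~(600,215). I'll go back above the bar and swing the lid shut along the same arc.

Run:
```python
from h import *
print(togo([531.9,236.6,266],-100.8))
```

```text
(array([ -5.17, -25.62,  -1.91]), np.float64(-0.3), array([533.5, -24.8, 246.9]), 14.3)
```

>>> step_arm:
  plan: "-1 -5 -2 0 27;-2 -9 -2 0 27;-3 -13 -2 0 27;-4 -17 -2 0 27;-5 -21 -2 0 27;-5 -24 -2 0 27;-5 -25.5 -2 0 27;-5 -25.5 -2 0 27;-5 -25.5 -2 0 27"

```text
time_s: 15.2
eef_pos: [532.9, 235.2, 266.3]
ee_rot: [0.0, 0.995, -0.095, -0.0]
force: [-0.2, 0.4, 0.7]
grip_width: 0.27
```

Run:
```python
from h import *
print(togo([531.9,236.6,266],-100.8)); print(togo([531.9,236.6,168],-100.8))
print(readout.sense()["grip_width"])
```

```text
(array([-0.13, -0.12,  0.03]), np.float64(-0.1), array([532.9, 235.2, 266.3]), 15.2)
(array([-0.13, -0.12,  9.83]), np.float64(-0.1), array([532.9, 235.2, 266.3]), 15.2)
0.26997681775329807
```

>>> step_arm:
  plan: "-0.1 -0.25 3 0 27;-0.1 -0.25 6 0 27;-0.1 -0.25 8 0 27;-0.1 -0.25 9.5 0 27;-0.1 -0.25 9.9 0 27;-0.1 -0.25 9.9 0 10;-0.1 -0.25 9.9 0 0;-0.1 -0.25 9.9 0 0;-0.1 -0.25 9.9 0 0"
  grip_force: 25

```text
time_s: 16.1
eef_pos: [532.5, 237.7, 167.3]
ee_rot: [0.001, 0.995, -0.096, -0.0]
force: [1.9, -4.8, -8.4]
grip_width: 0.132
```

Run:
```python
from h import *
s=readout.sense(); print(s["eef_pos"],s["force"],s["wrist_torque"],s["grip_width"])
print(togo([491.4,19.6,92.6],-100.8))
```

```text
[532.51155526 237.67984049 167.29670908] [ 1.8656169  -4.84806392 -8.36710264] [-0.8566389  -0.10318071  0.06156681] 0.1316156312821227
(array([ 0.11, 22.18,  7.5 ]), np.float64(-0.2), array([532.5, 237.7, 167.3]), 16.1)
```

>>> step_arm:
  plan: "0 0.65 -0.4 0 0;0 2 -1.15 0 0;0 3.45 -1.7 0 0;0 4.95 -2.15 0 0;0 6.5 -2.4 0 0;0 8 -2.5 0 0;0 9.6 -2.45 0 0;0 11.1 -2.25 0 0;0 12.6 -1.85 0 0;0 14.05 -1.35 0 0"

```text
time_s: 17.1
eef_pos: [505.8, 99.1, 180.8]
ee_rot: [0.0, 0.995, -0.096, 0.001]
force: [7.2, 1.5, -0.8]
grip_width: 0.128
```

>>> step_arm:
  plan: "0 1.4 0.7 0 0;0 2.7 1.5 0 0;0 3.9 2.45 0 0;0 5 3.55 0 0;0 6 4.7 0 0;0 6.9 6 0 0;0 7.6 7.35 0 0;0 7.95 8.1 0 0;0 8.2 8.75 0 0;0 8.2 8.75 0 0"

```text
time_s: 18.1
eef_pos: [489.8, 19.8, 92.5]
ee_rot: [-0.0, 0.995, -0.096, -0.001]
force: [5.3, 1.3, -2.6]
grip_width: 0.127
```

Run:
```python
from h import *
s=readout.sense(); print(s["eef_pos"],s["force"],s["wrist_torque"],s["grip_width"])
```

```text
[489.78511889  19.80453569  92.5342438 ] [ 5.30018272  1.34869198 -2.64307366] [ 0.23098321 -0.81799275  0.05617077] 0.12665099001135366
```

>>> step_arm:
  plan: "0 0 0.1 0 0;0 0 0.1 0 0;0 0 0.1 0 40;0 0 0 0 50;0 0 0 0 50;0 0 -1 0 50;0 0 -4 0 50;0 0 -8 0 50;0 0 -12 0 50;0 0 -12 0 50"

```text
time_s: 19.1
eef_pos: [492.1, 19.7, 219.0]
ee_rot: [0.001, 0.995, -0.095, 0.005]
force: [0.1, -0.6, -0.8]
grip_width: 0.499
```

>>> step_arm:
  plan: "0 5 0 0 50;0 10 0 0 50;0 15 0 0 50;0 20 0 0 50;0 22 0 0 50;0 22 0 0 50;0 22 0 0 50"

```text
time_s: 19.8
eef_pos: [448.3, -195.6, 213.2]
ee_rot: [-0.0, 0.995, -0.096, -0.0]
force: [0.1, -0.3, -0.0]
grip_width: 0.502
```

Run:
```python
from h import *
for c in("scene","top"):
    p,W=snap(c,c+"9.png"); a,b,z=np.moveaxis(W,2,0)
    k=(a>340)&(a<680)&(b>-40)&(b<220)&(z>100)&(z<135); B=W[k]; print(c,len(B),B.mean(0),np.percentile(B[:,2],[50,95]))
    O=np.load(("scene" if c=="scene" else "top")+".npy"); m=(O[...,2]>64)&(O[...,2]<80)&(O[...,0]>400)&(O[...,0]<620)&(O[...,1]>0)&(O[...,1]<170); print("lid dz",np.nanpercentile((W-O)[m][:,2],[5,50,95]))
cv2.imwrite("pics/9.png",np.hstack([cv2.imread("pics/scene9.png")[120:330,120:400],cv2.imread("pics/top9.png")[160:370,100:400]]))
print(readout.sense()["force"])
```

```text
scene 113 [487.23542601  21.84088431 113.94511227] [114.74037551 118.6028768 ]
lid dz [-4.32332461 -0.08019354  4.08646527]
top 138 [491.32567455  22.12537467 113.89381482] [113.87256659 119.46604505]
lid dz [-7.72662864 -0.3233749   7.19391275]
[-0.35488161  0.12821129 -0.10181472]
```

View pics/9.png

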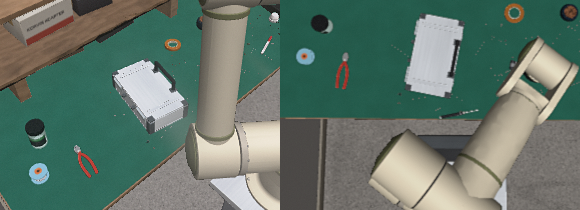

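The lid is shut: bar and lid heights match the start to within 0.3 mm. The tape, cutters and jar haven't moved, and the robot is clear.

```bash
python3 -c "
from h import *
print(workorder.finish_job())"
```

```text
the job is handed in; nothing more can be done
None
```

The calliper is in the case with the lid shut, and I handed the job in at about 20 s of the 64 s allowed. The hand-in reported no verdict.

I gripped the bar and swung the lid to its stop, where it stood by itself. Then I gripped the calliper by its head, laid it on the case floor and let go, and swung the lid shut by the bar.

- **Calliper:** a picture taken before closing showed it flat and face up on the floor with the lid still open. I could not look at it again once the lid was shut.
- **Lid:** after closing, the lid (median depth change) and the bar were within about 0.3 mm of their starting heights in both cameras.
- **Other things:** the tape, cutters and jar looked unmoved in the last picture; I did not measure them.
- **Robot:** it was clear of everything, with force readings near zero.
- **Could not be confirmed:** the arm hid the calliper just before the grasp. I relied on two earlier measurements of it that agreed to about 1–2 mm. The gripper then stopped at about 29 mm on the 30 mm head, as expected.

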